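Angle the long block tray past the post into its filing bay

ROBOT

A 6-joint arm with a two-finger parallel gripper is mounted at the origin on the work surface. World frame = base frame: x ahead of the robot, y to its left, z up, the work surface at z = 0. Lengths are in m, angles in rad, forces in N, time in s.
With the tool pointing down it reaches from about 0.35 to 0.975 m from the base axis. Payload 7.1 kg.
Tool frame: the origin (TCP) lies at the very end of the fingers, on their centre line; the grasp point (between the pads) lies 19 mm behind it (arm.grip_point_offset is the distance from the TCP to the grasp point, in m); z points along the fingers, y is the direction in which the jaws open and shut (so a half turn about z gives the same grasp; the last joint's range is limited). The gripper opens to 88 mm and grips with 3 to 60 N. Pads are 20 mm wide; open, the fingers measure 115 mm over their backs; the gripper's body (75 mm by 178 mm) begins 61 mm behind the grasp point.
Start: joints at [-1.265, 0.423, 1.63, -0, 1.089, -0.019], TCP at [0.199, -0.592, 0.197] pointing down, gripper open.
Joint ranges: [-3, 3], [-0.9, 2.11], [0.09, 2.58], [-1.31, 4.45], [0.11, 2.69], [-2.54, 2.54]. Speed limits (rad/s): [2.39, 2.39, 3.01, 3.14, 3.14, 3.14].

INTERFACE

Orientations are given as a unit quaternion [w, x, y, z].
In Python, from cell import arm gives the robot as it stands. The module is installed in compiled form; this text tells all that it offers.
- The arm moves only by the shell command python3 -m pendant 'ROWS' [OPENING]. ROWS is JSON, a list that holds one entry, the list of rows, each a list of 4 numbers: the shift along the tool's x, y, z in mm, then the turn about the tool's z in degrees. A call has 1 to 12 rows; each row is the pose to reach, as a shift and turn from the pose measured when the call began, along the tool's axes at that moment; what a row does not reach only later rows make up. A row lasts 1/12 s, in which the tool goes at most 41.7 mm and 7.16 degrees, less where a joint would pass 70% of its speed; a pose out of reach is approached as far as the arm can. A call with a gripper value outside its range is refused whole. OPENING is the opening in per cent of the stroke, from 0 (shut) to 100 (fully open), set as the call begins (- or left out, the last holds). The fingers move at their own pace and stop on an object; the grip force is fixed at half the most. Time passes only in rows, so rows that repeat a pose let the fingers close. It gives the time, the measured TCP pose, the force and the opening at its end, in the units of the state.
- arm.get_obs(): the state, without advancing time (a new reading comes with each control period).
- arm.read_camera(name): name is "scene" or "top" or "wrist"; returns a dict with "pixels" (400x640x3 uint8, blue, green, red), "z_map" (400x640 float32, m along the optical axis (not along the pixel's ray), 0 where there is no reading), "fovy" (degrees; the focal length in pixels is half the picture's height over the tangent of half this angle, whatever the lens; pixels are square), "cx", "cy" (the principal point, pixels), "R" (3x3) and "t" (3): a world point X has camera coordinates R X + t. Camera axes: x right, y down, z forward; pixel columns grow to the right and rows downward; lengths in m; the calibration is good to about 2 mm. A picture is of the moment at which its call begins.
- arm.finish_job(): hands the job in, once; it reports no verdict.
The state is a dict: "clock": time; "joint_pos": joint angles; "joint_vel": joint speeds; "tau": joint torques, N m; "position": TCP position; "tcp_rot": TCP orientation; "contact_force": force on the tool from outside, world axes, zero at the start; "wrist_torque": the same for the moment, N m; "gripper_width": opening from 0.0 (shut) to 1.0 (fully open).
Only numpy, scipy, OpenCV 4.12 (cv2) and the standard library are available. Lean on these libraries where they do the work, as an engineer would, in place of code of your own. Each camera call takes 0.05 s, during which the arm holds its last target. There are 200 camera calls.

TASK

Push the long tissue-block tray with your fingertips into the empty bay of the grey filing dock: pivot it by pushing one end and then the other so that it slides at an angle through the gap between the short steel post and the stack of slide folders, then push it lengthwise fully home against the back of the bay. Only push it: keep it flat on the desk, never pinch it across its width or lift it, and leave the other loose things where they are.

Things in the scene. Friction and masses are not known exactly. Their poses are not given: they have to be found in the camera images.
- tray: The long cream plastic block tray, loose on the desk, filled with a row of pale cassettes: 48 wide (x) x 240 long (y) x 32 mm high, about 0.42 kg, solid (the cassettes are fixed in it). Origin at the centre of its underside; its y axis runs along its length towards the front end (the end nearest the dock, which goes in first); x is across, z up. A paper label marks the rear end, which is a flat upright face.
- tray_front (a point): Centre of the tray's front end face: 120 mm from the tray's origin along its y, 16 mm up.
- tray_left: The tray's long side wall on its -x side (the side towards the robot), moulded to the tray: 4 x 224 x 32 mm, its outer face 24 mm from the tray's middle. Origin at the middle of its lower edge.
- tray_right: The tray's long side wall on its +x side, moulded to the tray, the same size, its outer face 24 mm from the tray's middle.
- dock: Grey plastic filing dock, fixed, no floor (trays slide on the desk), walls 40 mm high. Two bays side by side: the far one holds a like tray (fixed), the near one is empty. Origin on the desk at the middle of the empty bay's mouth; +y runs into the bay, +x to the filled bay. The filled bay's tray sticks out to y = -90 mm, from x = 62 to 110 mm.
- bay_back (a point): Middle of the empty bay's back wall: 150 mm from the dock's origin along its y, 20 mm up. The bay is 58 mm wide (x = -29 to 29 mm); both its walls flare outwards by 18 mm between y = 34 and y = 0 mm, so the mouth is about 94 mm wide. A tray fully home has its origin at y = 30 mm; its rear 90 mm sticks out of the mouth.
- post: Short upright steel mounting post, fixed to the desk in front of the dock, on the robot's side of the bay's line: 22 mm diameter, 60 mm high, with a 2.5 mm thick flange of 32 mm diameter at its foot that does not obstruct. Origin at the centre of its foot.
- folders: Stack of cream cardboard slide folders with a white sheet on top, fixed to the desk, in the way behind the bay's line: 200 (x) x 270 (y) x 45 mm high. Origin on the desk at its corner nearest the robot and the dock; the stack extends 200 mm along its own +x and 270 mm along its own -y. It is parallel to the dock.
- oil_bottle: Small amber dropper bottle standing near the dock, 28 mm diameter, 68 mm high; origin at the centre of its underside. Leave alone.
- tweezers: Steel tweezers lying on the desk, 10 x 110 x 8 mm, long axis y; origin under the middle. Leave alone.
- slide_mailer: White flat slide mailer lying on the desk, 32 x 82 x 12 mm; origin under the middle. Leave alone.
- mug: White mug, 80 mm diameter, 90 mm high, handle at its +y; origin at the centre of its underside. Leave alone.
- counter: Round steel hand tally counter, 44 mm diameter, 40 mm high; origin at the centre of its underside. Leave alone.
- petri_dish: Clear closed petri dish, 90 mm diameter, 15 mm high; origin at the centre of its underside. Leave alone.
- slide_box: Blue plastic slide box, 95 x 100 x 34 mm; origin at the centre of its underside. Leave alone.
There are look-alikes about, which are no part of the job. Of the things that look like the tray, take the one that is farthest from the robot's base at the start.

How it is judged:
On the way:
1. the tray's front end has passed between the post and the line of the filled bay, on the post's far side (y of tray_front in the frame of dock above -0.085 m and x of tray_front in the frame of dock between -0.04 and 0.06 m and height (world z) of tray below 0.008 m), for 0.1 s.
At the end, for the whole second after the job is handed in: The tray lies flat and at rest in the empty bay, in line with it (within 0.12 rad), its front end within 6 mm of the bay's back wall; nothing else has been moved (y of tray in the frame of dock above 0.024 m and x of tray in the frame of dock between -0.02 and 0.02 m and angle between the y axis of tray and the y axis of dock, either way round below 0.12 rad and height (world z) of tray below 0.004 m and angle between tray's own z axis and vertical below 0.05 rad and linear speed of tray below 0.01 m/s); the robot touches nothing.
It fails at once if the tray is lifted (more than 10 mm) or tipped (height (world z) of tray above 0.01 m or angle between tray's own z axis and vertical above 0.15 rad).
It fails at once if the tray is pinched between the fingers across its width (contact force between the fingers and tray_left above 0.5 N and contact force between the fingers and tray_right above 0.5 N).
It fails at once if another loose thing is moved by more than 20 mm (distance of any of oil_bottle, tweezers, slide_mailer, mug, counter, petri_dish, slide_box from where it was at the start of the episode above 0.02 m).
It also fails if it takes over 72 s, if anything falls off the work surface, if the arm or the gripper's body presses on something with over 40 N, if the wrist force passes 120 N, or if a joint passes its speed limit or range.

## Working session

There is one attempt and no reset: what is moved stays moved. The work goes in short steps, Python scripts to look and compute and a shell command to move; the robot and the scene stay as the last step left them, time stands still between calls to the robot, and variables do not carry over. Pictures are saved under pics/ and viewed, about 8 in all and at most 12, crops included, and the job is handed in when it is done.

```bash
mkdir -p pics; cat > h.py <<'E'
import numpy as np, cv2
from cell import arm
def cam(n):
    c=arm.read_camera(n); c['f']=200/np.tan(np.radians(c['fovy'])/2); return c
def cloud(c):
    v,u=np.mgrid[0:400,0:640]; z=c['z_map']; 
    P=np.stack([(u-c['cx'])/c['f']*z,(v-c['cy'])/c['f']*z,z],-1)
    return (P-c['t'])@c['R']
def ray(c,u,v,z):
    d=np.array([(u-c['cx'])/c['f'],(v-c['cy'])/c['f'],1])@c['R']; o=-c['R'].T@c['t']
    return o+d*(z-o[2])/d[2]
E
python3 - <<'E'
from h import *
import pickle
for n in('top','scene'):
    c=cam(n); cv2.imwrite(f'pics/{n}0.png',c['pixels'] if n=='scene' else cv2.resize(c['pixels'],(800,500),interpolation=cv2.INTER_CUBIC))
    print(n,c['fovy'],c['R'].round(3).tolist(),c['t'].round(3)); pickle.dump(c,open(n+'0.pkl','wb'))
o=arm.get_obs();print(o['clock'],o['position'],o['tcp_rot'],o['contact_force'])
E
```

```text
top 53.3849369817934 [[-0.003, -1.0, -0.006], [-0.995, 0.004, -0.103], [0.103, 0.006, -0.995]] [0.12  0.575 1.111]
scene 46.22418487192989 [[0.887, 0.462, -0.003], [0.251, -0.488, -0.836], [-0.388, 0.741, -0.549]] [-0.585 -0.018  1.337]
0.1 [ 0.19932845 -0.59178589  0.19678638] [-6.88630965e-04  9.86842380e-01  1.61683746e-01 -9.43609260e-05] [ 0.02778046 -0.12921961 -0.33691755]
```

View pics/top0.png

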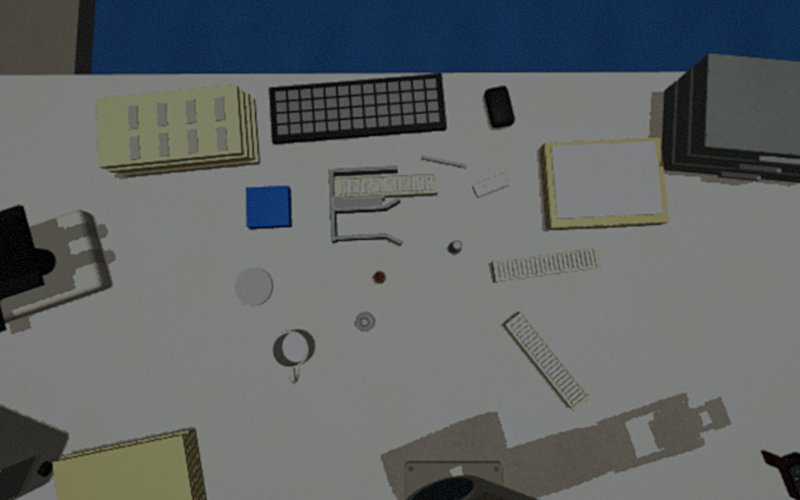

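View pics/scene0.png

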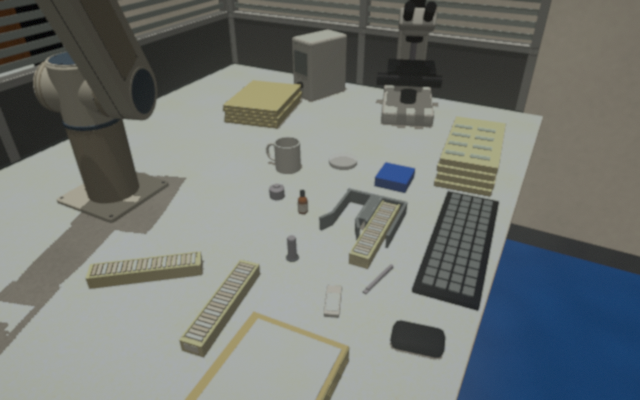

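Top view (800x500): the right tray is at (545,265), front end left at (493,271); the post is at (455,246), the empty bay's mouth is near (395,222), and the folders' near/dock corner is at (548,228). Oil bottle (379,277) and mailer (490,185) are close by. The lower tray at (545,360) is the decoy.

```bash
python3 - <<'E'
from h import *
import pickle
c=pickle.load(open('top0.pkl','rb')); P=cloud(c)
def reg(name,u0,u1,v0,v1,zl,zh,p=True):
    s=.8; Q=P[int(v0*s):int(v1*s),int(u0*s):int(u1*s)].reshape(-1,3); Q=Q[(Q[:,2]>zl)&(Q[:,2]<zh)]
    r=cv2.minAreaRect((Q[:,:2]*1000).astype(np.float32)); print(name,len(Q),'z',np.percentile(Q[:,2],[5,50,95]).round(3),'c',np.round(r[0],1),'s',np.round(r[1],1),'a',round(r[2],2),'box',cv2.boxPoints(r).round(0).tolist())
    return Q
reg('desk',600,640,300,340,-.05,.05)
reg('tray',480,612,240,292,.022,.045)
reg('decoy',495,600,305,415,.022,.045)
reg('post',440,470,232,262,.045,.075)
reg('folders',530,680,130,240,.036,.06)
reg('dock',320,408,155,250,.035,.055)
reg('lowwall',320,408,225,250,.03,.055)
reg('lowwallstraight',345,384,225,250,.03,.055)
reg('filled',400,445,165,200,.022,.045)
reg('bottle',365,395,260,295,.05,.09)
reg('mailer',465,515,168,200,.006,.02)
for n,u,v,z in [('backwall in',338,226,.04),('lipNear',402,243,.04),('midlip',400,202,.04),('backin2',338,210,.04),('wallnear',385,236,.04),('trayFL',493,282,.032),('trayFR',491,262,.032),('trayRL',598,268,.032),('trayRR',596,249,.032),('fold',551,228,.045),('fold2',542,145,.045)]:
    print(n,ray(c,u*.8,v*.8,z).round(3))
E
```

```text
desk 1022 z [-0.004 -0.     0.003] c [ 423.7 -390.5] s [95.4 89.5] a 89.57 box [[379.0, -438.0], [468.0, -439.0], [469.0, -343.0], [379.0, -342.0]]
tray 1428 z [0.026 0.032 0.036] c [ 552.4 -216.1] s [ 48.2 241.7] a 7.81 box [[512.0, -100.0], [545.0, -339.0], [593.0, -333.0], [560.0, -93.0]]
decoy 1540 z [0.026 0.032 0.036] c [ 335.8 -211. ] s [242.   49.1] a 37.82 box [[225.0, -266.0], [255.0, -305.0], [446.0, -156.0], [416.0, -117.0]]
post 52 z [0.051 0.06  0.063] c [593.1 -10. ] s [19.6 19.3] a 1.73 box [[583.0, -1.0], [584.0, -20.0], [603.0, -19.0], [603.0, -0.0]]
folders 6647 z [0.042 0.047 0.051] c [ 746.5 -373.9] s [213.1 309.1] a 2.69 box [[633.0, -225.0], [647.0, -533.0], [860.0, -523.0], [846.0, -215.0]]
dock 1146 z [0.036 0.04  0.044] c [690.4 192.4] s [173.9 181.3] a 89.98 box [[600.0, 106.0], [781.0, 105.0], [781.0, 279.0], [600.0, 279.0]]
lowwall 223 z [0.035 0.04  0.044] c [620.5 194.9] s [162.1  34.5] a 87.38 box [[600.0, 115.0], [634.0, 113.0], [641.0, 275.0], [607.0, 277.0]]
lowwallstraight 97 z [0.035 0.04  0.043] c [616.5 200.4] s [ 8.1 86.1] a 1.79 box [[611.0, 243.0], [614.0, 157.0], [622.0, 158.0], [619.0, 244.0]]
filled 513 z [0.026 0.031 0.036] c [735.2  75. ] s [62.8 88.9] a 3.89 box [[701.0, 117.0], [707.0, 28.0], [769.0, 33.0], [763.0, 121.0]]
bottle 25 z [0.051 0.069 0.07 ] c [523.5 163.5] s [13.2 12.9] a 89.73 box [[517.0, 157.0], [530.0, 157.0], [530.0, 170.0], [517.0, 170.0]]
mailer 302 z [0.008 0.013 0.016] c [741.2 -97.4] s [47.  83.6] a 10.75 box [[710.0, -61.0], [726.0, -143.0], [772.0, -134.0], [757.0, -52.0]]
backwall in [0.639 0.259 0.04 ]
lipNear [0.599 0.113 0.04 ]
midlip [0.694 0.117 0.04 ]
backin2 [0.676 0.26  0.04 ]
wallnear [0.615 0.152 0.04 ]
trayFL [ 0.51  -0.094  0.032]
trayFR [ 0.555 -0.09   0.032]
trayRL [ 0.541 -0.333  0.032]
trayRR [ 0.584 -0.331  0.032]
fold [ 0.631 -0.226  0.045]
fold2 [ 0.825 -0.211  0.045]
```

```bash
python3 - <<'E'
import pickle,cv2
c=pickle.load(open('top0.pkl','rb'))
cv2.imwrite('pics/crop1.png',cv2.resize(c['pixels'][100:260,240:500],(780,480),interpolation=cv2.INTER_CUBIC)*1)
E
```

```text
(no output)
```

View pics/crop1.png

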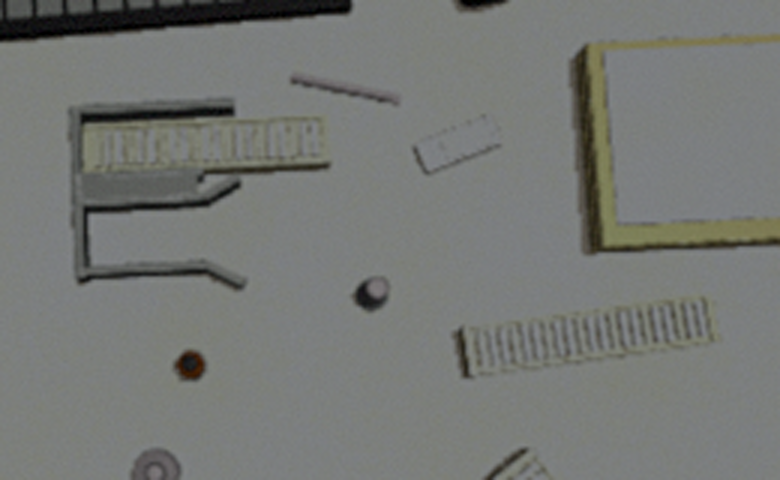

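```bash
cat >> h.py <<'E'
th=np.radians(2.5); O=np.array([.653,.109]); A=np.array([[np.cos(th),np.sin(th)],[-np.sin(th),np.cos(th)]])
def dk(p): return ((np.asarray(p)[...,:2]-O)@A.T)*1000   # world m -> dock mm
def tcp():
    o=arm.get_obs(); w,x,y,z=o['tcp_rot']
    tx=np.array([1-2*(y*y+z*z),2*(x*y+w*z)])
    d=A@tx; return dk(o['position']),o['position'][2]*1000,np.degrees(np.arctan2(d[0],d[1])),o   # heading cw of dock +y
def go(x,y,z=None,h=None):
    p,zz,hd,o=tcp(); a=np.radians(hd); d=np.array([x,y])-p
    tx=np.array([np.sin(a),np.cos(a)]); ty=np.array([np.cos(a),-np.sin(a)])
    print('rows: x %.0f y %.0f z %.0f turn %.1f'%(d@tx,d@ty,0 if z is None else zz-z,0 if h is None else h-hd))
def st():
    p,z,h,o=tcp(); print('t %.1f tcp dock'%o['clock'],p.round(0),'z %.0f hd %.1f'%(z,h),'F',o['contact_force'].round(1),'w %.2f'%o['gripper_width'])
def tray(name='top',guess=None):
    c=cam(name); P=cloud(c); D=dk(P); z=P[...,2]
    m=(z>.022)&(z<.04)&(D[...,0]>-200)&(D[...,0]<55)&(D[...,1]>-480)&(D[...,1]<150)
    m&=~((D[...,0]>-40)&(D[...,1]<-328)); m&=~((D[...,1]>-8)&(abs(D[...,0])>26)); m&=~(np.hypot(D[...,0]+65,D[...,1]+116)<20)
    # drop decoy (world)
    m&=~((P[...,0]<.47))
    n,l,s,_=cv2.connectedComponentsWithStats(m.astype(np.uint8)); i=1+np.argmax(s[1:,4])
    r=cv2.minAreaRect(D[l==i].astype(np.float32)); b=cv2.boxPoints(r)
    b=b[np.argsort(b[:,1])]; R,F=b[:2].mean(0),b[2:].mean(0); d=F-R
    print(name,'tray c',np.round(r[0],0),'size',np.round(sorted(r[1]),0),'heading cw %.1f'%np.degrees(np.arctan2(d[0],d[1])),'front',F.round(0),'rear',R.round(0),s[i,4])
    return c
E
python3 -m pendant '[[[412,-357,0,-74],[412,-357,0,-74],[412,-357,0,-74],[412,-357,0,-74],[412,-357,0,-74],[412,-357,0,-74],[412,-357,0,-74],[412,-357,0,-74],[412,-357,0,-74],[412,-357,0,-74],[412,-357,0,-74],[412,-357,0,-74]]]' 0
python3 -c "
from h import *
st(); tray(); go(-187,-223,14,0)"
```

```text
clock: 1.1
position: [0.4532, -0.1592, 0.1973]
tcp_rot: [-0.001, 0.69, 0.724, 0.0]
contact_force: [0.5, 0.1, 0.5]
gripper_width: 0.127
t 1.1 tcp dock [-211. -259.] z 197 hd -0.3 F [0.5 0.1 0.5] w 0.13
top tray c [-115. -321.] size [ 48. 242.] heading cw -5.5 front [-126. -200.] rear [-103. -441.] 863
rows: x 31 y 21 z 183 turn 0.3
```

```bash

python3 -m pendant '[[[31,21,40,0],[31,21,80,0],[31,21,120,0],[31,21,150,0],[31,21,175,0],[31,21,183,0],[31,21,183,0]]]' 0
python3 -m pendant '[[[0,10,0,0],[0,20,0,0],[0,30,0,0],[0,40,0,0],[0,50,0,0],[0,60,0,0],[0,70,0,0],[0,80,0,0],[0,88,0,0],[0,88,0,0]]]' 0
python3 -c "
from h import *
st(); tray(); tray('scene')"
```

```text
clock: 1.73
position: [0.4745, -0.1209, 0.0127]
tcp_rot: [-0.003, 0.69, 0.724, 0.001]
contact_force: [-0.3, -1.4, 0.1]
gripper_width: 0.004
clock: 2.57
position: [0.5645, -0.1167, 0.0126]
tcp_rot: [-0.002, 0.689, 0.724, 0.001]
contact_force: [0.3, 0.1, 0.0]
gripper_width: 0.005
t 2.6 tcp dock [ -98. -222.] z 13 hd -0.3 F [0.3 0.1 0. ] w 0.00
top tray c [-125. -207.] size [12. 47.] heading cw -4.7 front [-126. -201.] rear [-125. -213.] 71
scene tray c [-116. -320.] size [ 54. 242.] heading cw -4.3 front [-125. -199.] rear [-107. -440.] 2335
```

```bash
python3 -c "
from h import *
c=tray('scene'); cv2.imwrite('pics/s2.png',cv2.resize(c['pixels'][150:400,60:460],(800,500),interpolation=cv2.INTER_CUBIC));tray()"
```

```text
scene tray c [-114. -320.] size [ 56. 241.] heading cw -4.5 front [-124. -200.] rear [-105. -440.] 2344
top tray c [-125. -207.] size [12. 47.] heading cw -4.5 front [-126. -200.] rear [-125. -213.] 67
```

View pics/s2.png

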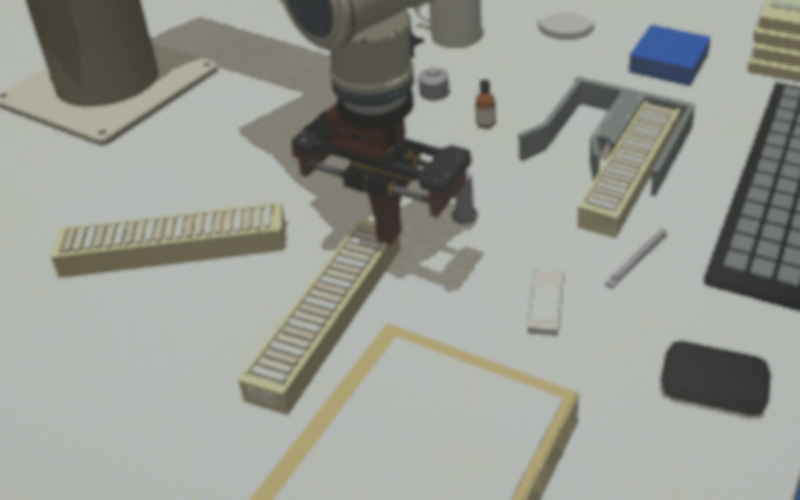

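```bash
python3 -c "
from h import *
st()
c=cam('scene'); P=cloud(c); D=dk(P)
print(dk(ray(c,254,270,.0126)))
for v in range(240,276,4):
  print(v,[(u,D[v,u].round(0).tolist(),int(P[v,u,2]*1000),c['pixels'][v,u].tolist()) for u in (248,252,256)])
w=cam('wrist'); cv2.imwrite('pics/w2.png',w['pixels'])
"
```

```text
t 2.8 tcp dock [-101. -221.] z 12 hd -0.3 F [-0.  -0.1  0.4] w 0.00
[-115.10906961 -201.57405012]
240 [(248, [-87.0, -250.0], 141, [44, 47, 46]), (252, [-78.0, -249.0], 143, [44, 47, 46]), (256, [-75.0, -240.0], 137, [43, 53, 58])]
244 [(248, [-84.0, -255.0], 135, [41, 43, 43]), (252, [-77.0, -252.0], 135, [43, 46, 46]), (256, [-71.0, -248.0], 135, [72, 77, 78])]
248 [(248, [-103.0, -231.0], 101, [42, 45, 49]), (252, [-77.0, -254.0], 127, [43, 46, 47]), (256, [-87.0, -226.0], 103, [42, 48, 55])]
252 [(248, [-104.0, -232.0], 91, [43, 46, 57]), (252, [-94.0, -232.0], 94, [43, 47, 58]), (256, [-90.0, -224.0], 89, [43, 47, 57])]
256 [(248, [-103.0, -234.0], 82, [42, 47, 57]), (252, [-96.0, -230.0], 81, [44, 47, 58]), (256, [-91.0, -223.0], 78, [42, 47, 56])]
260 [(248, [-106.0, -232.0], 68, [52, 59, 68]), (252, [-97.0, -231.0], 71, [44, 48, 56]), (256, [-94.0, -221.0], 64, [42, 46, 56])]
264 [(248, [352.0, -854.0], 716, [52, 59, 67]), (252, [-98.0, -231.0], 59, [45, 48, 57]), (256, [-94.0, -221.0], 53, [43, 49, 57])]
268 [(248, [-110.0, -230.0], 43, [62, 68, 78]), (252, [-98.0, -232.0], 49, [46, 49, 56]), (256, [-94.0, -224.0], 44, [46, 50, 60])]
272 [(248, [-108.0, -234.0], 35, [105, 115, 117]), (252, [-102.0, -229.0], 33, [81, 103, 108]), (256, [-102.0, -213.0], 21, [66, 81, 85])]
```

View pics/w2.png

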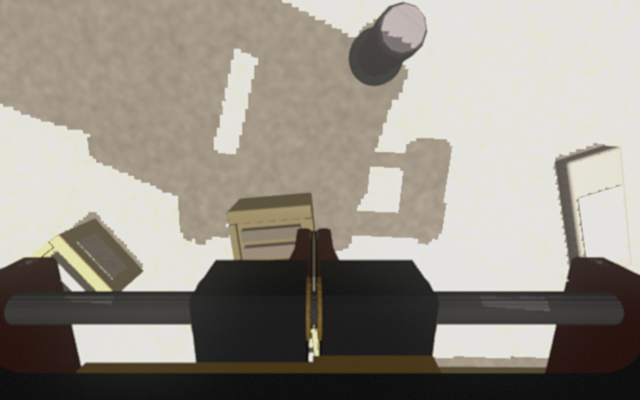

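The fingertips read 13 mm high and 15 mm inside the tray's outline, but there's no force and the tray hasn't moved. The readings contradict each other, so I'll try a small move in the wanted direction and compare tray and force.

```bash

python3 -m pendant '[[[0,5,0,0],[0,10,0,0],[0,15,0,0]]]' 0
python3 -c "
from h import *
st(); tray('scene')"
python3 -m pendant '[[[0,5,0,0],[0,10,0,0],[0,15,0,0],[0,15,0,0]]]' 0
python3 -c "
from h import *
st(); tray('scene');c=cam('wrist');cv2.imwrite('pics/w3.png',c['pixels']);print(c['R'].round(3),c['t'].round(3))
P=cloud(c);D=dk(P)
for v in (200,220,240,255): print(v,[(u,D[v,u].round(0).tolist(),int(P[v,u,2]*1000)) for u in (200,240,260,280,300,314,330)])
"
```

```text
clock: 3.12
position: [0.5773, -0.116, 0.0124]
tcp_rot: [-0.003, 0.69, 0.724, 0.001]
contact_force: [0.1, 0.1, -0.6]
gripper_width: 0.004
t 3.1 tcp dock [ -85. -221.] z 12 hd -0.3 F [ 0.1  0.1 -0.6] w 0.00
scene tray c [-116. -319.] size [ 51. 242.] heading cw -4.9 front [-126. -198.] rear [-105. -440.] 2387
clock: 3.5
position: [0.595, -0.1153, 0.0127]
tcp_rot: [-0.002, 0.69, 0.724, 0.001]
contact_force: [-0.4, 0.5, -1.2]
gripper_width: 0.004
t 3.5 tcp dock [ -68. -222.] z 13 hd -0.3 F [-0.4  0.5 -1.2] w 0.00
scene tray c [-116. -319.] size [ 51. 242.] heading cw -5.0 front [-127. -199.] rear [-106. -440.] 2438
[[ 0.999  0.049 -0.002]
 [ 0.048 -0.966  0.253]
 [ 0.01  -0.252 -0.968]] [-0.588 -0.124  0.176]
200 [(200, [-139.0, -202.0], 11), (240, [-112.0, -199.0], 20), (260, [-102.0, -202.0], 8), (280, [-91.0, -204.0], 0), (300, [-77.0, -204.0], 0), (314, [-68.0, -204.0], 0), (330, [-58.0, -204.0], 1)]
220 [(200, [-133.0, -208.0], 31), (240, [-111.0, -209.0], 28), (260, [-101.0, -213.0], 17), (280, [-91.0, -218.0], 0), (300, [-77.0, -218.0], 0), (314, [-68.0, -218.0], 0), (330, [-57.0, -218.0], 0)]
240 [(200, [-135.0, -222.0], 28), (240, [-111.0, -221.0], 28), (260, [-100.0, -222.0], 25), (280, [-91.0, -232.0], 0), (300, [-75.0, -209.0], 57), (314, [-68.0, -211.0], 53), (330, [-60.0, -210.0], 56)]
255 [(200, [-134.0, -229.0], 33), (240, [-112.0, -231.0], 27), (260, [-100.0, -230.0], 30), (280, [-91.0, -244.0], 0), (300, [-74.0, -210.0], 73), (314, [-68.0, -212.0], 69), (330, [-61.0, -210.0], 73)]
```

View pics/w3.png

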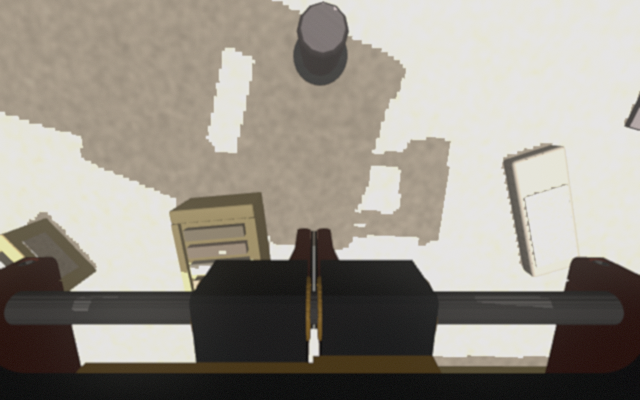

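The fingers went straight through the tray: they're now clear on its far side at (-68,-222), with the tray at its start pose. I'll test contact again, slowly from this side, before drawing any conclusion.

```bash

python3 -m pendant '[[[0,-4,0,0],[0,-8,0,0],[0,-12,0,0],[0,-15,0,0],[0,-17,0,0],[0,-19,0,0],[0,-20,0,0]]]' 0
python3 -m pendant '[[[0,-2,0,0],[0,-4,0,0],[0,-6,0,0],[0,-8,0,0],[0,-10,0,0],[0,-12,0,0]]]' 0
python3 -c "
from h import *
st(); tray('scene'); tray('scene')"
```

```text
clock: 4.18
position: [0.5734, -0.1162, 0.0125]
tcp_rot: [-0.002, 0.69, 0.724, 0.001]
contact_force: [0.0, 0.5, 0.0]
gripper_width: 0.005
clock: 4.68
position: [0.5612, -0.1168, 0.0125]
tcp_rot: [-0.002, 0.69, 0.724, 0.001]
contact_force: [-0.1, 0.0, -0.4]
gripper_width: 0.008
t 4.7 tcp dock [-102. -222.] z 13 hd -0.3 F [-0.1  0.  -0.4] w 0.01
scene tray c [-116. -319.] size [ 51. 242.] heading cw -5.3 front [-128. -199.] rear [-105. -440.] 2341
scene tray c [-116. -320.] size [ 54. 243.] heading cw -4.2 front [-125. -199.] rear [-107. -441.] 2341
```

Still nothing. The reported height may be wrong, with the tips actually skimming over the tray's top, so I'll move clear and measure the visible fingertip height in the scene camera.

```bash

python3 -m pendant '[[[0,10,0,0],[0,25,0,0],[0,40,0,0],[0,50,0,0],[0,50,0,0]]]' 0
python3 -c "
from h import *
st(); c=tray('scene'); P=cloud(c);D=dk(P)
m=(abs(D[...,0]+52)<25)&(abs(D[...,1]+222)<30)&(P[...,2]>.006)&(P[...,2]<.12)
ys,xs=np.where(m); u=int(np.median(xs)); print('col',u,ys.max())
for v in range(ys.max()-22,ys.max()+10,2): print(v,[(D[v,k].round(0).tolist(),int(P[v,k,2]*1000),c['pixels'][v,k].sum()) for k in (u-3,u,u+3)])
cv2.imwrite('pics/s3.png',cv2.resize(c['pixels'][190:310,200:360],(800,600),interpolation=cv2.INTER_CUBIC))"
```

```text
clock: 5.2
position: [0.6139, -0.1144, 0.0127]
tcp_rot: [-0.001, 0.689, 0.724, 0.002]
contact_force: [0.2, -0.4, -0.2]
gripper_width: 0.007
t 5.2 tcp dock [ -49. -221.] z 13 hd -0.3 F [ 0.2 -0.4 -0.2] w 0.01
scene tray c [-117. -319.] size [ 51. 245.] heading cw -5.7 front [-129. -197.] rear [-104. -440.] 2431
col 273 278
256 [([-51.0, -230.0], 97, np.uint64(144)), ([-44.0, -231.0], 100, np.uint64(145)), ([-24.0, -251.0], 123, np.uint64(135))]
258 [([-52.0, -231.0], 92, np.uint64(144)), ([-44.0, -231.0], 95, np.uint64(145)), ([-37.0, -232.0], 98, np.uint64(150))]
260 [([-51.0, -232.0], 88, np.uint64(148)), ([-44.0, -231.0], 90, np.uint64(152)), ([-37.0, -231.0], 92, np.uint64(151))]
262 [([-52.0, -232.0], 82, np.uint64(146)), ([-44.0, -232.0], 85, np.uint64(153)), ([-37.0, -232.0], 87, np.uint64(148))]
264 [([-53.0, -231.0], 76, np.uint64(147)), ([-46.0, -230.0], 77, np.uint64(153)), ([-38.0, -231.0], 81, np.uint64(152))]
266 [([-53.0, -231.0], 71, np.uint64(152)), ([-46.0, -231.0], 73, np.uint64(148)), ([-39.0, -231.0], 75, np.uint64(156))]
268 [([-53.0, -232.0], 65, np.uint64(156))
[... 463 characters left out ...]
1.0], 42, np.uint64(208)), ([-48.0, -231.0], 45, np.uint64(166)), ([-41.0, -229.0], 45, np.uint64(165))]
278 [([-76.0, -199.0], 1, np.uint64(339)), ([-70.0, -196.0], 1, np.uint64(290)), ([-64.0, -193.0], 1, np.uint64(240))]
280 [([-73.0, -205.0], 1, np.uint64(379)), ([-68.0, -201.0], 0, np.uint64(375)), ([-61.0, -199.0], 1, np.uint64(359))]
282 [([-70.0, -210.0], 1, np.uint64(380)), ([-65.0, -205.0], -1, np.uint64(377)), ([-58.0, -204.0], 0, np.uint64(381))]
284 [([-68.0, -214.0], 0, np.uint64(382)), ([-61.0, -212.0], 1, np.uint64(380)), ([-53.0, -212.0], 3, np.uint64(386))]
286 [([-64.0, -220.0], 0, np.uint64(381)), ([-57.0, -219.0], 2, np.uint64(381)), ([-51.0, -216.0], 2, np.uint64(386))]
```

View pics/s3.png

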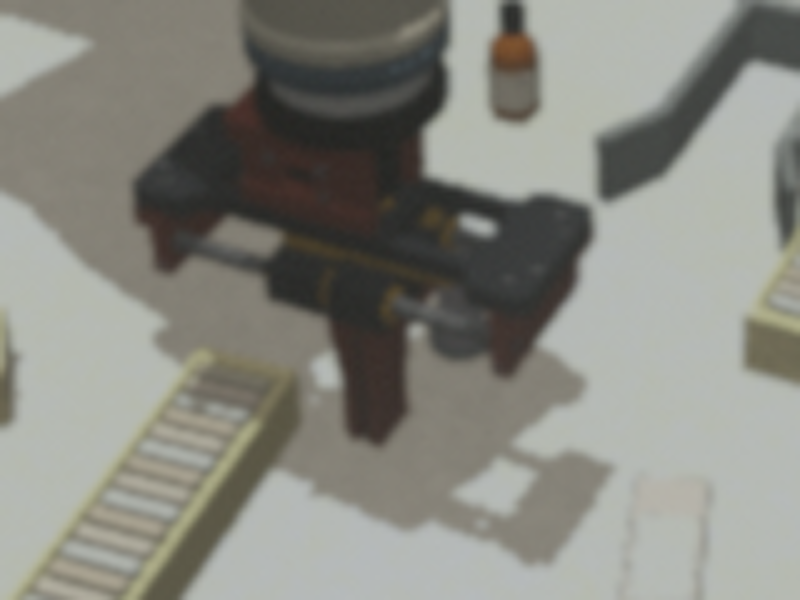

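The crop settles it: the fingertips at (370,440) hang about 40 mm above the desk while the state says 13 mm. The reported z is about 27 mm low (x and y agree with the camera), so the fingers skimmed over the tray. I'll correct for that.

```bash
cat >> h.py <<'E'
def tipz():
    p,z,h,o=tcp(); c=cam('scene'); P=cloud(c);D=dk(P)
    m=(np.hypot(*np.moveaxis(D-p,-1,0))<17)&(c['pixels'].sum(-1)<230)&(P[...,2]>.003)&(P[...,2]<.1)
    print('tip z by camera %.0f, reported %.0f'%(P[m][:,2].min()*1000,z),m.sum())
E
python3 -m pendant '[[[0,-30,0,0],[0,-65,0,0],[0,-100,0,0],[0,-130,0,0],[0,-138,0,0],[0,-138,0,0]]]' 0
python3 -m pendant '[[[0,0,8,0],[0,0,15,0],[0,0,21,0],[0,0,26,0],[0,0,26,0]]]' 0
python3 -c "
from h import *
st(); tipz()"
```

```text
clock: 5.75
position: [0.4708, -0.1207, 0.0124]
tcp_rot: [-0.004, 0.69, 0.724, 0.0]
contact_force: [-0.1, -0.1, -0.1]
gripper_width: 0.007
clock: 6.17
position: [0.4706, -0.1203, -0.0151]
tcp_rot: [-0.004, 0.69, 0.724, -0.0]
contact_force: [-0.4, 0.7, -0.2]
gripper_width: 0.005
t 6.2 tcp dock [-192. -221.] z -15 hd -0.3 F [-0.4  0.7 -0.2] w 0.01
tip z by camera 12, reported -15 262
```

```bash

python3 -m pendant '[[[0,10,0,0],[0,20,0,0],[0,28,0,0],[0,36,0,0],[0,44,0,0],[0,52,0,0],[0,60,0,0],[0,68,0,0],[0,76,0,0],[0,84,0,0],[0,90,0,0]]]' 0
python3 -c "
from h import *
st(); tray('scene')"
```

```text
clock: 7.13
position: [0.5619, -0.1161, -0.015]
tcp_rot: [-0.004, 0.69, 0.724, 0.0]
contact_force: [-4.3, -0.1, 2.1]
gripper_width: 0.003
t 7.1 tcp dock [-101. -221.] z -15 hd -0.3 F [-4.3 -0.1  2.1] w 0.00
scene tray c [-102. -322.] size [ 68. 243.] heading cw 15.7 front [ -69. -205.] rear [-135. -439.] 2659
```

```bash

python3 -m pendant '[[[0,7,0,0],[0,14,0,0],[0,21,0,0],[0,26,0,0],[0,26,0,0]]]' 0
python3 -m pendant '[[[0,-15,0,0],[0,-30,-15,0],[0,-40,-45,0],[0,-40,-80,0]]]' 0
python3 -c "
from h import *
st(); tray('scene'); tray('top')"
```

```text
clock: 7.6
position: [0.5911, -0.115, -0.0149]
tcp_rot: [-0.002, 0.69, 0.724, 0.001]
contact_force: [-0.3, 0.2, 0.1]
gripper_width: 0.002
clock: 7.93
position: [0.5473, -0.1168, 0.0639]
tcp_rot: [-0.005, 0.69, 0.724, -0.0]
contact_force: [0.9, 0.6, -0.4]
gripper_width: 0.003
t 7.9 tcp dock [-115. -221.] z 64 hd -0.3 F [ 0.9  0.6 -0.4] w 0.00
scene tray c [ -83. -323.] size [ 54. 240.] heading cw 27.1 front [ -28. -216.] rear [-137. -430.] 2652
top tray c [ -37. -218.] size [21. 45.] heading cw -2.6 front [ -37. -207.] rear [ -36. -228.] 79
```

```bash

python3 -m pendant '[[[-40,-6,0,7],[-80,-12,0,14],[-120,-18,0,20],[-160,-25,0,25],[-200,-31,0,25],[-236,-37,0,25],[-236,-37,0,25],[-236,-37,0,25]]]' 23
python3 -c "
from h import *
st(); tray('scene'); tray('top')"
```

```text
clock: 8.7
position: [0.5289, -0.3577, 0.0685]
tcp_rot: [0.001, 0.831, 0.556, 0.004]
contact_force: [0.3, 0.8, -0.6]
gripper_width: 0.23
t 8.7 tcp dock [-144. -461.] z 69 hd 24.9 F [ 0.3  0.8 -0.6] w 0.23
scene tray c [ -83. -323.] size [ 55. 241.] heading cw 26.8 front [ -29. -215.] rear [-137. -430.] 2643
top tray c [ -81. -324.] size [ 49. 240.] heading cw 26.9 front [ -26. -217.] rear [-135. -431.] 1454
```

```bash

python3 -m pendant '[[[0,-5,30,2],[0,-5,60,2],[0,-5,75,2],[0,-5,80,2],[0,-5,80,2]]]' 23
python3 -c "
from h import *
st(); tipz(); tray('top')"
```

```text
clock: 9.22
position: [0.5245, -0.3511, -0.0128]
tcp_rot: [-0.001, 0.839, 0.544, 0.003]
contact_force: [0.9, -0.3, 0.1]
gripper_width: 0.232
t 9.2 tcp dock [-148. -454.] z -13 hd 26.6 F [ 0.9 -0.3  0.1] w 0.23
tip z by camera 14, reported -13 10
top tray c [ -81. -324.] size [ 50. 240.] heading cw 26.9 front [ -27. -217.] rear [-135. -432.] 1457
```

```bash

python3 -m pendant '[[[8,0,0,0],[15,0,0,0],[22,0,0,0],[29,0,0,-0.5],[36,0,0,-1],[43,0,0,-1.5],[50,0,0,-2],[57,-1,0,-2.5],[64,-1,0,-3],[71,-2,0,-3.5],[78,-2,0,-4],[85,-3,0,-4]]]' 23
python3 -c "
from h import *
st(); tray('top');tray('scene')"
```

```text
clock: 10.32
position: [0.5592, -0.2742, -0.009]
tcp_rot: [0.002, 0.82, 0.573, 0.004]
contact_force: [-1.9, -4.9, 2.8]
gripper_width: 0.228
t 10.3 tcp dock [-110. -379.] z -9 hd 22.6 F [-1.9 -4.9  2.8] w 0.23
top tray c [ -61. -261.] size [ 50. 246.] heading cw 23.7 front [ -11. -148.] rear [-110. -374.] 1434
scene tray c [ -65. -265.] size [ 52. 264.] heading cw 23.3 front [ -13. -144.] rear [-117. -387.] 1708
```

```bash

python3 -m pendant '[[[6,0,2,0],[13,0,4,0],[20,0,4,0],[27,0,4,-0.5],[34,0,4,-1],[41,0,4,-1],[48,0,4,-1.5],[55,-1,4,-2],[62,-1,4,-2],[69,-2,4,-2.5],[76,-2,4,-3],[82,-2,4,-3]]]' 23
python3 -c "
from h import *
st(); tray('top');tray('scene')"
```

```text
clock: 11.42
position: [0.5853, -0.195, -0.0128]
tcp_rot: [0.002, 0.804, 0.594, 0.004]
contact_force: [-0.9, -4.3, 2.9]
gripper_width: 0.228
t 11.4 tcp dock [ -81. -301.] z -13 hd 19.6 F [-0.9 -4.3  2.9] w 0.23
top tray c [ -36. -177.] size [ 49. 239.] heading cw 20.1 front [  5. -65.] rear [ -77. -289.] 1398
scene tray c [ -37. -175.] size [ 52. 238.] heading cw 19.1 front [  2. -62.] rear [ -76. -287.] 1218
```

```bash

python3 -m pendant '[[[-12,0,0,0],[-12,-30,-25,-5],[-12,-60,-50,-10],[25,-58,-50,-15],[61,-55,-50,-15],[61,-55,-50,-15],[61,-55,-50,-15]]]' 0
python3 -c "
from h import *
st();tray('top'); go(-114,-225,-14,5)"
```

```text
clock: 12.1
position: [0.55, -0.119, 0.0369]
tcp_rot: [0.001, 0.719, 0.695, 0.004]
contact_force: [-0.4, 0.1, -0.6]
gripper_width: 0.004
t 12.1 tcp dock [-113. -223.] z 37 hd 4.4 F [-0.4  0.1 -0.6] w 0.00
top tray c [ -26. -146.] size [ 49. 175.] heading cw 19.8 front [  4. -64.] rear [ -55. -228.] 1012
rows: x -1 y -1 z 51 turn 0.5
```

```bash

python3 -m pendant '[[[0,0,25,0],[0,0,45,0],[0,0,51,0],[0,0,51,0]]]' 0
python3 -m pendant '[[[0,7,0,0],[0,14,0,0],[0,21,0,0],[0,27,0,0],[0,33,0,0],[0,39,0,0],[0,45,0,0],[0,50,0,0],[0,50,0,0]]]' 0
python3 -c "
from h import *
st();tray('top');tray('scene')"
```

```text
clock: 12.48
position: [0.548, -0.1204, -0.0162]
tcp_rot: [-0.001, 0.72, 0.694, 0.003]
contact_force: [0.1, 0.3, -0.1]
gripper_width: 0.006
clock: 13.23
position: [0.5997, -0.1222, -0.0158]
tcp_rot: [0.0, 0.72, 0.694, 0.003]
contact_force: [0.2, -0.1, 0.0]
gripper_width: 0.007
t 13.2 tcp dock [ -63. -229.] z -16 hd 4.6 F [ 0.2 -0.1  0. ] w 0.01
top tray c [ -11. -136.] size [ 49. 165.] heading cw 9.7 front [  3. -54.] rear [ -25. -217.] 956
scene tray c [ -27. -170.] size [ 68. 243.] heading cw 10.8 front [ -5. -51.] rear [ -50. -289.] 1710
```

```bash

python3 -m pendant '[[[0,6,0,0],[0,12,0,0],[0,18,0,0],[0,22,0,0],[0,22,0,0]]]' 0
python3 -m pendant '[[[0,-15,0,0],[0,-30,-20,0],[0,-40,-50,0],[-40,-40,-60,0],[-80,-35,-60,0],[-110,-10,-60,0],[-130,15,-60,0],[-130,30,-60,0]]]' 23
python3 -c "
from h import *
st();tray('top');tray('scene')"
```

```text
clock: 13.75
position: [0.6223, -0.1229, -0.0158]
tcp_rot: [0.001, 0.72, 0.694, 0.004]
contact_force: [0.8, -0.6, 0.2]
gripper_width: 0.007
clock: 14.42
position: [0.6502, -0.2592, 0.0451]
tcp_rot: [0.003, 0.721, 0.693, 0.005]
contact_force: [-0.5, 0.0, 0.1]
gripper_width: 0.233
t 14.4 tcp dock [ -19. -368.] z 45 hd 4.8 F [-0.5  0.   0.1] w 0.23
top tray c [  -5. -172.] size [ 47. 239.] heading cw 2.7 front [  1. -52.] rear [ -10. -291.] 1408
scene tray c [  -5. -170.] size [ 51. 243.] heading cw 2.3 front [ -0. -48.] rear [ -10. -291.] 1362
```

```bash

python3 -m pendant '[[[20,4,0,-2],[40,3,0,-2],[55,3,0,-2],[56,3,0,-2],[56,3,0,-2]]]' 23
python3 -c "
from h import *
st(); go(-11,-311,-14,2.5)"
```

```text
clock: 14.93
position: [0.6546, -0.1986, 0.0446]
tcp_rot: [0.002, 0.707, 0.707, 0.005]
contact_force: [-0.0, -0.2, 0.2]
gripper_width: 0.232
t 14.9 tcp dock [ -12. -307.] z 45 hd 2.5 F [-0.  -0.2  0.2] w 0.23
rows: x -4 y 1 z 59 turn -0.0
```

```bash

python3 -m pendant '[[[-5,1,20,0],[-5,1,40,0],[-5,1,55,0],[-5,1,58,0],[-5,1,58,0]]]' 23
python3 -m pendant '[[[8,0,0,0],[16,0,0,0],[24,0,0,0],[32,0,0,0],[40,0,0,0],[48,0,0,0],[56,0,0,0],[64,0,0,0],[72,0,0,0],[80,0,0,0],[88,0,0,0],[88,0,0,0]]]' 23
python3 -c "
from h import *
st(); tray('top');tray('scene')"
```

```text
clock: 15.35
position: [0.6549, -0.2035, -0.0149]
tcp_rot: [0.001, 0.707, 0.707, 0.004]
contact_force: [0.4, 0.2, -0.3]
gripper_width: 0.231
clock: 16.35
position: [0.6552, -0.1137, -0.0142]
tcp_rot: [0.001, 0.707, 0.707, 0.004]
contact_force: [0.1, -0.5, -0.6]
gripper_width: 0.233
t 16.4 tcp dock [  -7. -223.] z -14 hd 2.5 F [ 0.1 -0.5 -0.6] w 0.23
top tray c [ -1. -91.] size [ 48. 234.] heading cw 2.5 front [ 4. 26.] rear [  -6. -208.] 1358
scene tray c [  1. -30.] size [ 51. 121.] heading cw 1.6 front [ 3. 30.] rear [ -1. -91.] 613
```

```bash

python3 -m pendant '[[[6,0,0,0],[12,0,0,-0.5],[18,0,0,-0.5],[24,0,0,-1],[30,0,0,-1],[36,0,0,-1.5],[42,0,0,-1.5],[48,0,0,-2],[54,1,0,-2],[60,1,0,-2],[66,1,0,-2],[72,1,0,-2]]]' 23
python3 -c "
from h import *
st(); c=tray('top');cv2.imwrite('pics/t4.png',cv2.resize(c['pixels'][110:230,240:400],(800,600),interpolation=cv2.INTER_CUBIC))"
```

```text
clock: 17.45
position: [0.6555, -0.0418, -0.0144]
tcp_rot: [0.0, 0.695, 0.719, 0.004]
contact_force: [0.2, -2.0, -1.7]
gripper_width: 0.229
t 17.4 tcp dock [  -4. -151.] z -14 hd 0.5 F [ 0.2 -2.  -1.7] w 0.23
top tray c [ -0. -10.] size [ 49. 218.] heading cw 0.6 front [ 1. 99.] rear [  -2. -119.] 1276
```

View pics/t4.png

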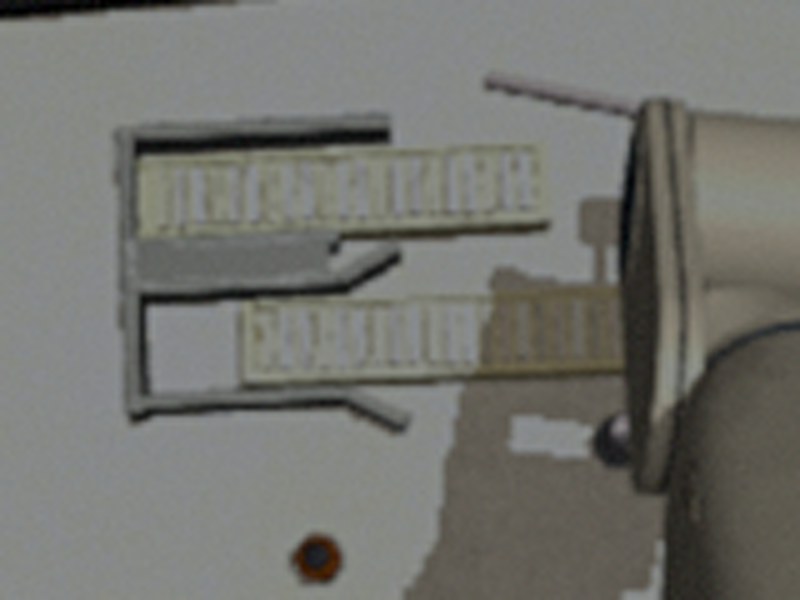

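The crop shows the tray centred in the bay, with its front end at column 242 and the back wall at 145, about 50 mm to go.

```bash

python3 -m pendant '[[[6,0,0,0],[12,0,0,0],[18,0,0,0],[24,0,0,0],[30,0,0,0],[36,0,0,0],[42,0,0,0],[46,0,0,0],[46,0,0,0]]]' 23
python3 -m pendant '[[[2,0,0,0],[4,0,0,0],[6,0,0,0],[7,0,0,0],[7,0,0,0]]]' 23
python3 -c "
from h import *
st(); tray('top')"
```

```text
clock: 18.25
position: [0.6539, 0.0064, -0.0141]
tcp_rot: [0.0, 0.694, 0.72, 0.004]
contact_force: [-0.1, -0.2, 0.2]
gripper_width: 0.23
clock: 18.67
position: [0.6537, 0.0135, -0.0139]
tcp_rot: [0.0, 0.694, 0.72, 0.004]
contact_force: [-0.7, -1.8, -1.0]
gripper_width: 0.226
t 18.7 tcp dock [ -3. -95.] z -14 hd 0.4 F [-0.7 -1.8 -1. ] w 0.23
top tray c [-0. 49.] size [ 49. 201.] heading cw 0.6 front [  1. 150.] rear [ -1. -51.] 1181
```

```bash

for i in 1; do python3 -m pendant '[[[1,0,0,0],[2,0,0,0],[3,0,0,0],[3,0,0,0]]]' 23; done
python3 -m pendant '[[[1,0,0,0],[2,0,0,0],[3,0,0,0],[3,0,0,0]]]' 23
python3 -c "
from h import *
st(); tray('top')"
```

```text
clock: 19.05
position: [0.6537, 0.016, -0.0139]
tcp_rot: [0.0, 0.694, 0.72, 0.004]
contact_force: [0.4, -4.5, -1.4]
gripper_width: 0.223
clock: 19.38
position: [0.6542, 0.0161, -0.0138]
tcp_rot: [0.002, 0.694, 0.72, 0.003]
contact_force: [1.8, -16.9, -1.9]
gripper_width: 0.232
t 19.4 tcp dock [ -3. -93.] z -14 hd 0.4 F [  1.8 -16.9  -1.9] w 0.23
top tray c [ 0. 52.] size [ 49. 196.] heading cw 0.5 front [  1. 150.] rear [ -1. -46.] 1145
```

Hard stop: force climbs to 17 N with no further travel. I'll back off, lift clear and check.

```bash

python3 -m pendant '[[[-10,0,0,0],[-25,0,0,0],[-35,0,-20,0],[-50,0,-60,0],[-80,0,-100,0],[-120,0,-120,0],[-150,0,-120,0],[-180,0,-120,0],[-180,0,-120,0]]]' 23
python3 -c "
from h import *
import pickle
st(); c=tray('top'); P=cloud(c); c0=pickle.load(open('top0.pkl','rb'))
d=cv2.absdiff(cv2.GaussianBlur(c['pixels'],(5,5),0),cv2.GaussianBlur(c0['pixels'],(5,5),0)).max(-1)
cv2.imwrite('pics/t5.png',cv2.resize(c['pixels'],(800,500),interpolation=cv2.INTER_CUBIC))"
```

```text
clock: 20.18
position: [0.6606, -0.1701, 0.1074]
tcp_rot: [0.004, 0.696, 0.718, 0.004]
contact_force: [0.4, 0.7, -1.4]
gripper_width: 0.231
t 20.2 tcp dock [  -5. -279.] z 107 hd 0.6 F [ 0.4  0.7 -1.4] w 0.23
top tray c [ 0. 34.] size [ 49. 232.] heading cw 0.3 front [  1. 150.] rear [ -1. -82.] 1365
```

View pics/t5.png

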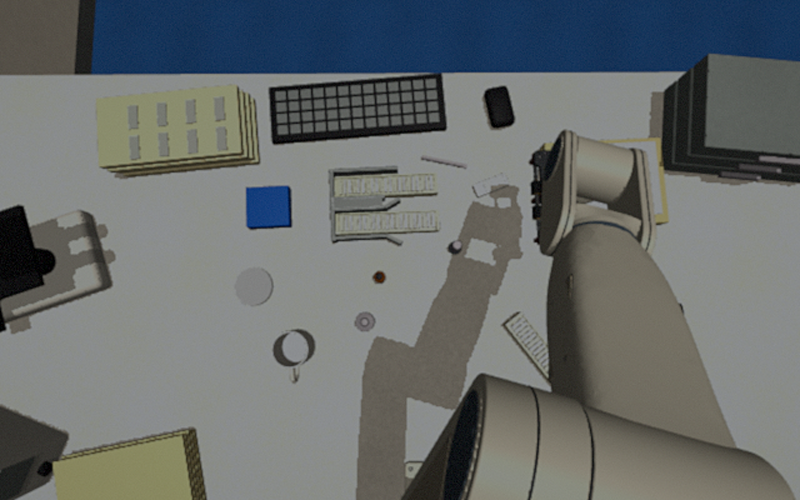

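The final picture shows the tray in the bay (335–440, 222) against the back wall, with its rear level with its neighbour's. The bottle (379,277), mailer (490,185), tweezers and the rest are where they were.

```bash
python3 -c "
from h import *
print(arm.finish_job()); st()"
```

```text
the job is handed in; nothing more can be done
None
the job is handed in; nothing more can be done
```

The tray is fully home in the empty bay, and I handed the job in at about 20 s of the 72 s allowed. The hand-in gives no verdict, so this rests on my own last checks.

**What I did:** I pushed the front end sideways to turn the tray about 27° clockwise. With the two spread fingertips on the rear face, I then slid it at an angle between the post and the folders. Next I pushed near the rear to straighten it, and finally pushed it lengthwise until it stopped.

**Last checks:**
- **Home:** The push force rose to 17 N with no further travel, so the tray is against the back wall.
- **In line:** The top camera puts the tray 0 mm off the bay's centre line and within 0.5° of it.
- **Other objects:** By eye, everything visible in the final top view is where it started. The arm hid part of the table, including some of the decoy tray. I computed an image difference but did not use it.
- **Robot:** The fingers were lifted clear and touching nothing.

**What disagreed:**
- **Fingertip height:** The reported height read about 27 mm too low. My first "push" therefore skimmed over the tray at about 40 mm without touching it. I found this with the scene camera and corrected for it in every later move.
- **Tray position:** The final camera fit put the rear end at y = −82 mm instead of the nominal −90 mm. My estimate of the dock's origin is therefore probably 6–8 mm off along y, and I relied on the hard stop instead.

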